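Put the nut driver away in the bench tool cabinet and fasten the drawer

TASK

The nut driver is finished with: lay it flat in the front compartment of the open upper drawer of the little grey tool cabinet and let go of it. Then slide the drawer fully shut without slamming it, and after that flip the steel hasp on top of the cabinet forward so that it lies down over the drawer front. Leave the other tools and things on the bench where they are.

Things in the scene. Friction and masses are not known exactly. Their poses are not given: they have to be found in the camera images.
- tool_cabinet: Grey sheet-metal cabinet with two drawers, fixed to the bench, 220 deep (x) x 300 wide (y) x 130 high mm. Origin: centre of its underside on the bench; z up; its front faces its own -x and the front plane of the casing is at x = -110 mm. Only the upper drawer moves; the lower one is fixed shut. The top plate is at z = 130 mm.
- drawer (a joint): Opening of the upper drawer in m: 0 = fully shut, up to 0.15, sliding out along the cabinet's -x. It starts open. It needs about 2 N and stays where it is left. Its grey front panel (14 mm thick, z = 64 to 130 mm) stands before the casing.
- drawer_handle (a point): Middle of the straight steel bar handle (100 mm long along the cabinet's y) on the upper drawer's front, 35 mm before the panel, 100 mm above the bench. Moves with the drawer; axes as the cabinet's.
- tray_mid (a point): Centre of the floor of the upper drawer's front compartment, 70 mm above the bench. Moves with the drawer; axes as the cabinet's. The compartment, between front panel and a cross divider, is 85 mm long (x = -42.5 to +42.5 mm) and 270 mm wide (y); its walls rise 48 mm above the floor (60 mm at the panel). Behind it are three small empty bins.
- hasp (a joint): Hasp angle in rad: 0 = down, strap lying forward over the cabinet's top edge, lip hanging before the drawer panel; 1.57 = strap straight up; 2.3 = leaning back on its stop. It starts leaning back (1.95 to 2.3) and stays so; tipped forward beyond about 1.2 it falls down by itself. The hinge is loose (under 0.5 N at the strap's end).
- hasp_pivot (a point): Hinge axis of the hasp (along the cabinet's y), fixed on the cabinet at x = -90, y = -120, z = 137 mm of its frame, that is near its front right corner as the robot sees it.
- hasp_corner (a point): Far end of the hasp's strap, 47 mm from the hinge axis, where its lip turns off. Steel, 24 mm wide along y; strap 5 mm thick; the lip is 30 mm long and square to the strap, so that with the strap up it points forward to the robot.
- nut_driver: Nut driver with a red handle and a thin steel shank ending in a socket, 196 mm long, 75 g or so. Origin: below the middle of its length, on its underside; its long axis is y. The handle (28 mm wide, 29 mm high, square-ish) runs from y = +2 to +98 mm; shank (6 mm thick) and socket (11 mm thick) from y = +2 down to -98 mm, axis 14.5 mm above the underside.
- driver_handle (a point): Good grasp point on the handle's axis, at y = +45 mm, near the balance point; 14.5 mm above what the driver lies on. Grasp across the handle (along the driver's x).
- driver_tip (a point): Centre of the socket end of the driver (y = -98 mm).
- driver_butt (a point): Centre of the handle end of the driver (y = +98 mm).
- box_cutter: Grey box cutter, 31 x 156 x 23 mm, long along its y, lying on the bench beside the driver. To be left alone. Origin: centre of the underside.
- marker_black: Black marker, 14 x 136 x 15 mm, long along its y, lying on the bench beside the driver. To be left alone. Origin: centre of the underside.
- tape_roll: Roll of brown packing tape lying flat, 108 mm across, 48 mm high. To be left alone. Origin: centre of the underside.
- silicone_spray: Upright spray can, 53 mm across, 191 mm high. To be left alone. Origin: centre of the underside.

How it is judged:
By the outcome, as a careful person would: the job done as asked, in the order asked, and still so for the second after the job is handed in, with the robot touching nothing.
It also fails if it takes over 72 s, if anything falls off the work surface, if the arm or the gripper's body presses on something with over 40 N, if the wrist force passes 120 N, or if a joint passes its speed limit or range.

ROBOT

A 6-joint arm with a two-finger parallel gripper is mounted at the origin on a cart in front of the work surface, level with it; the furniture and walls round the work are solid. World frame = base frame: x ahead of the robot, y to its left, z up, the work surface at z = 0. Lengths are in m, angles in degrees, forces in N, time in s.
With the tool pointing down it reaches from about 0.3 to 0.75 m from the base axis. Payload 8.5 kg.
Tool frame: the origin (TCP) lies at the very end of the fingers, on their centre line; the grasp point (between the pads) lies 19 mm behind it; z points along the fingers, y is the line along which they close (so a half turn about z gives the same grasp; the last joint's range is limited). The gripper opens to 85 mm and grips with 20 to 120 N. Pads are 22 mm wide; open, the fingers measure 114 mm over their backs; the gripper's body (76 mm by 85 mm) begins 54 mm behind the grasp point. The pads swing forward as they close: fully open they stand 13 mm farther back than shut.
Start: joints at [63.753, 21.807, 74.336, -0, 83.858, -12.336], TCP at [0.132, 0.534, 0.231] pointing down, gripper open.
Joint ranges: [-178.18, 178.18], [-50.72, 133.34], [12.68, 142.11], [-81.47, 261.47], [9.98, 163.14], [-165.26, 165.26]. Speed limits (degrees/s): [136.94, 136.94, 180, 180, 180, 180].

INTERFACE

Orientations are given as a 3x3 rotation matrix whose columns are the frame's x, y, z axes.
In Python, from rig import env gives the robot as it stands.
- The arm moves only by the tool move_arm, never from a script. Its argument "plan" is a list of rows, each a list of 7 numbers: the turn, a rotation vector about the tool's x, y, z in degrees, then the shift along the tool's x, y, z in cm, then the gripper command: -1 is shut, 1 is fully open, values between are in proportion. In form: [[ax, ay, az, tx, ty, tz, jaw], ...]. A call has 1 to 5 rows; each row is the pose to reach, as a shift and turn from the pose commanded when the call began, along the tool's axes at that moment; what a row does not reach only later rows make up. A row lasts 1/10 s, in which the tool goes at most 50 mm and 8.59 degrees, less where a joint would pass 70% of its speed; a pose out of reach is approached as far as the arm can. A call with a gripper value outside its range is refused whole. The fingers move at their own pace and stop on an object; "squeeze" is the grip in N (left out, the last holds). Time passes only in rows, so rows that repeat a pose let the fingers close. It gives the time, the measured TCP pose, the force, the opening and the grip force at its end, in the units of the state.
- env.observe(): the state, without advancing time (a new reading comes with each control period).
- env.get_image(name): name is "scene" or "top"; returns a dict with "color" (480x640x3 uint8, red, green, blue), "fov_y" (degrees; the focal length in pixels is half the picture's height over the tangent of half this angle, whatever the lens; pixels are square), "cx", "cy" (the principal point, pixels), "distortion" ([k1, k2, p1, p2, k3] as OpenCV has them; the pictures are not rectified), "R" (3x3) and "t" (3): a world point X has camera coordinates R X + t. Camera axes: x right, y down, z forward; pixel columns grow to the right and rows downward; lengths in m; the calibration is good to about 2 mm. A picture is of the moment at which its call begins. There is no depth.
- env.close_job(): hands the job in; it is judged then, once.
Trained networks look in a picture, given as the dict that the camera call returned (one of the last four; its "shot" number tells which), for a name from the list of things; names that differ only in an ending like _2 or _b are one class to them, and where a whole thing is asked for, a point or a joint stands for the part that bears it (a point fixed in the world has none). Each returns a list of dicts, best first, with "conf" (0 to 1); they miss things now and then, are a little off and sometimes report something else, mostly with a low value. They report only what shows in the picture. A call takes as long as a camera call.
- env.outline_of(target, picture): "mask" (480x640 bool, what is visible of it) and "bbox" ([centre column, centre row, width, height] in pixels, round what is visible of it).
- env.tip_of(target, picture): "pixel" ([column, row] in pixels: a listed point, or the origin of a listed thing).
The state is a dict: "time_s": time; "q": joint angles; "qvel": joint speeds; "joint_efforts": joint torques, N m; "position": TCP position; "tool_rot": TCP orientation; "ft_force": force on the tool from outside, world axes, zero at the start; "wrist_torque": the same for the moment, N m; "grip_width": finger opening in m; "gripper_force": force on a finger pad.
Only numpy, scipy, OpenCV 4.12 (cv2) and the standard library are available. Lean on these libraries where they do the work, as an engineer would, in place of code of your own. Each camera call takes 0.05 s, during which the arm holds its last target. There are 200 camera calls.

## Working session

There is one attempt and no reset: what is moved stays moved. The work goes in short steps, Python scripts to look and compute and a tool call to move; the robot and the scene stay as the last step left them, time stands still between calls to the robot, and variables do not carry over. Pictures are saved under pics/ and viewed, at most 10 in all, crops included, and the job is handed in when it is done.

Besides the shell and the picture viewer there is one more tool, called after ">>>" as name(argument=value, ...), one argument or row to a line, values as JSON. move_arm: Moves the arm, as the interface text tells. Its arguments: {"type":"object","properties":{"plan":{"type":"array"},"squeeze":{"type":"number"}},"required":["plan"]}

```bash
mkdir -p pics; ls
cat > h.py <<'E'
import numpy as np, cv2
from rig import env
def cam(p):
    f=240/np.tan(np.radians(p["fov_y"])/2)
    return np.array([[f,0,p["cx"]],[0,f,p["cy"]],[0,0,1.]]),np.array(p["distortion"],float),np.array(p["R"]),np.array(p["t"])
def ray(p,px):
    K,d,R,t=cam(p); u=cv2.undistortPoints(np.array([[px]],float),K,d)[0,0]
    return -R.T@t, R.T@np.array([u[0],u[1],1])
def onz(p,px,z):
    o,d=ray(p,px); return o+d*(z-o[2])/d[2]
def tri(ps,pxs):
    A=np.zeros((3,3));b=np.zeros(3)
    for p,x in zip(ps,pxs):
        o,d=ray(p,x); d/=np.linalg.norm(d); M=np.eye(3)-np.outer(d,d); A+=M;b+=M@o
    X=np.linalg.solve(A,b); return X
def proj(p,X):
    K,d,R,t=cam(p); return cv2.projectPoints(np.atleast_2d(np.array(X,float)),cv2.Rodrigues(R)[0],t,K,d)[0][:,0]
def save(p,n): cv2.imwrite("pics/"+n,cv2.cvtColor(p["color"],cv2.COLOR_RGB2BGR))
E
python3 - <<'E'
from h import *
np.set_printoptions(precision=4,suppress=True)
S=env.get_image("scene");T=env.get_image("top");save(S,"s1.png");save(T,"t1.png")
print(-S["R"].T@S["t"] if hasattr(S["R"],"T") else 0, -np.array(T["R"]).T@np.array(T["t"]))
for n in ["tool_cabinet","drawer_handle","tray_mid","hasp_pivot","hasp_corner","nut_driver","driver_handle","driver_tip","driver_butt","box_cutter","marker_black","tape_roll","silicone_spray"]:
    r=[env.tip_of(n,p)[:1] for p in(S,T)]
    print(n,[(np.round(x[0]["pixel"],1),round(x[0]["conf"],2)) if x else None for x in r], tri([S,T],[x[0]["pixel"] for x in r]) if all(r) else "")
o=env.observe();print(o["time_s"],o["position"],o["tool_rot"],o["grip_width"])
E
```

```text
pics
[-0.6165 -0.6915  0.9117] [0.2093 0.0004 1.7366]
tool_cabinet [(array([298.8, 224.2]), 0.88), (array([257.5, 204.3]), 0.61)] [ 0.7446  0.1468 -0.0117]
drawer_handle [(array([261.6, 236.8]), 0.97), (array([274.7, 293.3]), 0.96)] [0.4549 0.0995 0.1039]
tray_mid [None, (array([271. , 261.2]), 0.76)] 
hasp_pivot [(array([326.1, 208.6]), 0.58), (array([303.5, 213.2]), 0.97)] [0.6709 0.0059 0.1216]
hasp_corner [(array([322.1, 188.5]), 0.64), (array([301.3, 198. ]), 0.67)] [0.6898 0.0184 0.1818]
nut_driver [(array([397. , 294.6]), 0.83), (array([416.8, 263.4]), 0.88)] [ 0.524  -0.3086  0.0077]
driver_handle [(array([381.2, 287.3]), 0.83), (array([401.1, 269.9]), 0.54)] [ 0.5073 -0.2621  0.0253]
driver_tip [(array([430.5, 294.7]), 0.63), (array([442.8, 252.1]), 0.87)] [ 0.5524 -0.3902  0.0184]
driver_butt [(array([363.9, 282.3]), 0.6), (array([377.4, 272.2]), 0.55)] [ 0.5108 -0.2004  0.0161]
box_cutter [(array([400.1, 276.8]), 0.61), (array([408. , 234.2]), 0.56)] [ 0.6107 -0.2877  0.008 ]
marker_black [(array([388.6, 313.9]), 0.48), (array([425. , 293.5]), 0.61)] [ 0.4336 -0.3223  0.0094]
tape_roll [(array([176.1, 233.5]), 0.7), (array([154.8, 304.6]), 0.94)] [0.462  0.454  0.0031]
silicone_spray [(array([452. , 332.6]), 0.6), (array([474.7, 281. ]), 0.72)] [ 0.466  -0.4821 -0.0124]
1.4 [0.1322 0.5338 0.2313] [[-0.9707  0.2404  0.    ]
 [ 0.2404  0.9707  0.    ]
 [-0.      0.     -1.    ]] 0.08542578455575216
```

View pics/s1.png

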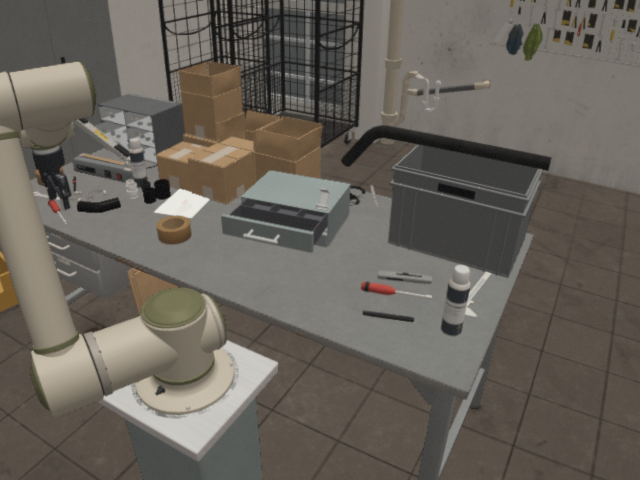

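```bash
python3 -c "
import cv2
a=cv2.imread('pics/t1.png')[180:340,130:510];cv2.imwrite('pics/t1c.png',cv2.resize(a,None,fx=2.1,fy=2.1,interpolation=2))"
```

```text
(no output)
```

View pics/t1c.png

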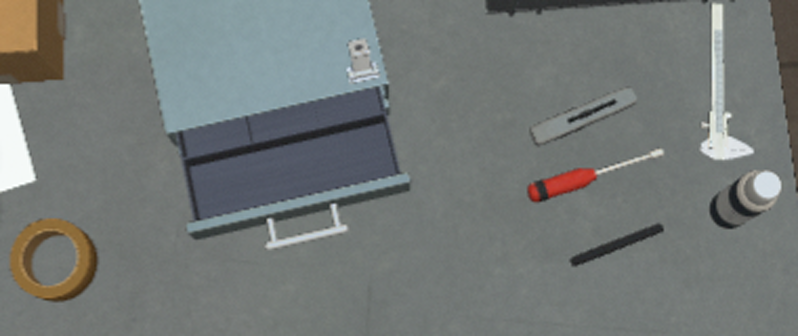

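The scene view shows the open drawer (255,225), hasp at about (323,195) leaning back and the driver at (395,290). In the top crop the panel runs from (188,230) to (409,182), and the driver from (530,192) to (662,153).

Run:
```python
from h import *
np.set_printoptions(precision=4,suppress=True)
S=env.get_image("scene");T=env.get_image("top")
for n in ["nut_driver","box_cutter","marker_black"]:
    r=env.outline_of(n,T)[0]; ys,xs=np.nonzero(r["mask"])
    P=np.array([onz(T,[x,y],0.0145)[:2] for x,y in zip(xs,ys)])
    c,(w,h),a=cv2.minAreaRect(P.astype(np.float32)*1000)
    box=cv2.boxPoints((c,(w,h),a));_,_,V=np.linalg.svd(P-P.mean(0),full_matrices=False)
    print(n,r["conf"],c,w,h,a,"axis deg",np.degrees(np.arctan2(V[0,1],V[0,0])))
for n in ["drawer_handle","tool_cabinet"]:
    r=env.outline_of(n,T)[0]; print(n,r["conf"],r["bbox"])
a=cv2.cvtColor(T["color"],cv2.COLOR_RGB2BGR)[175:305,190:340];b=cv2.cvtColor(S["color"],cv2.COLOR_RGB2BGR)[165:265,215:365]
cv2.imwrite("pics/c1.png",cv2.resize(a,None,fx=4.6,fy=4.6,interpolation=2));cv2.imwrite("pics/c2.png",cv2.resize(b,None,fx=5,fy=5,interpolation=2))
```

```text
nut_driver 0.81 (527.8793334960938, -297.4958190917969) 30.586912155151367 195.08038330078125 14.488205909729004 axis deg 104.00371302166202
box_cutter 0.58 (611.0905151367188, -289.2532653808594) 28.99789810180664 155.98306274414062 19.165271759033203 axis deg -70.5904283014649
marker_black 0.53 (426.541748046875, -317.1437072753906) 20.5650577545166 136.2376708984375 20.20071792602539 axis deg -72.50370902730756
drawer_handle 0.68 [269.4, 261.0, 110.5, 77.0]
tool_cabinet 0.57 [258.7, 223.9, 132.2, 159.5]
```

View pics/c1.png

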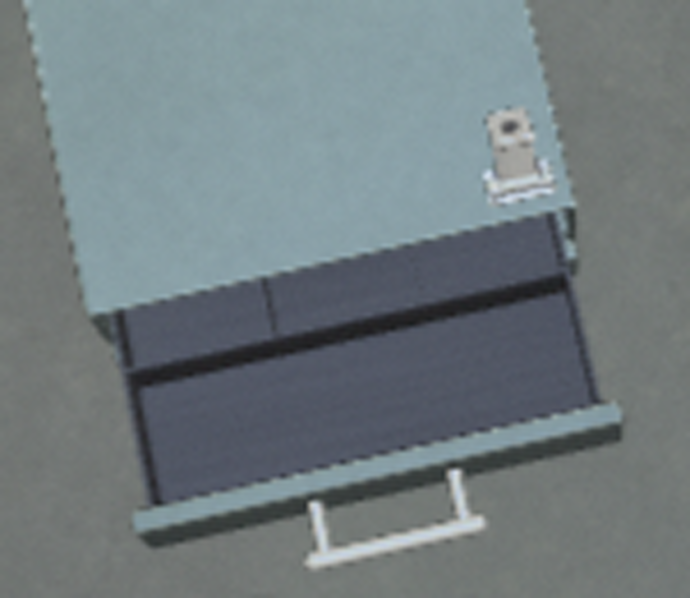

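View pics/c2.png

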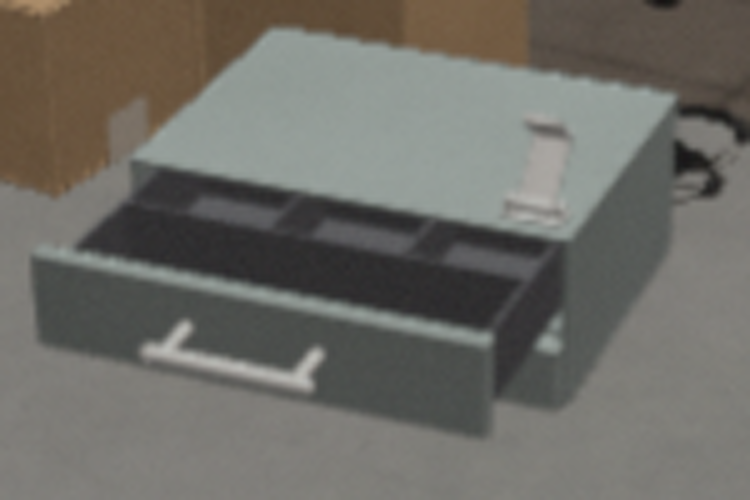

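```bash
cat > fit.py <<'E'
from h import *
from scipy.optimize import least_squares
np.set_printoptions(precision=4,suppress=True)
S=env.get_image("scene");T=env.get_image("top")
t=lambda x,y:np.array([190+(x+.5)/4.6-.5,175+(y+.5)/4.6-.5]); s=lambda x,y:np.array([215+(x+.5)/5-.5,165+(y+.5)/5-.5])
# (cam, px, local x, y, z, moves)
D=[(T,t(88,315),-.11,.15,.13,0),(T,t(573,207),-.11,-.15,.13,0),
(S,s(133,160),-.11,.15,.13,0),(S,s(568,240),-.11,-.15,.13,0),(S,s(270,28),.11,.15,.13,0),(S,s(678,95),.11,-.15,.13,0),
(T,t(310,563),-.159,.05,.1,1),(T,t(483,522),-.159,-.05,.1,1),(S,s(148,352),-.159,.05,.1,1),(S,s(308,386),-.159,-.05,.1,1)]
E=[(T,t(137,536),.15),(T,t(621,423),-.15),(S,s(32,258),.15),(S,s(492,345),-.15)]
def W(p,X):
    c,s_=np.cos(p[2]),np.sin(p[2]); return np.array([p[0]+c*X[0]-s_*X[1],p[1]+s_*X[0]+c*X[1],X[2]])
def res(p):
    r=[proj(c,W(p,[x-m*p[3],y,z]))[0]-q for c,q,x,y,z,m in D]
    r+=[proj(c,W(p,[-.124-p[3],np.sign(y)*p[4],.13]))[0]-q for c,q,y in E]
    return np.concatenate(r)
f=least_squares(res,[.7,.1,.2,.1,.15],loss="soft_l1")
p=f.x;print(p,np.degrees(p[2]));print(res(p).reshape(-1,2))
for n,X in dict(handle=[-.159-p[3],0,.1],tray=[-.0675-p[3],0,.07],pivot=[-.09,-.12,.137]).items(): print(n,W(p,X))
for a in (1.9,2.1,2.3):
    X=W(p,[-.09-.047*np.cos(a),-.12,.137+.047*np.sin(a)]); print(a,X,proj(T,X),proj(S,X))
E
python3 fit.py
```

```text
[0.7297 0.1441 0.1615 0.1205 0.1465] 9.253120523884123
[[ 0.2246  0.7162]
 [ 1.2153 -0.1066]
 [-1.0658 -0.9193]
 [ 0.2101 -0.554 ]
 [ 0.4144 -0.7908]
 [-0.1922 -0.7367]
 [ 1.5176 -0.2161]
 [-0.4948  0.4002]
 [ 0.1556  0.0477]
 [-0.5936 -0.1698]
 [ 0.3498 -0.2809]
 [ 0.8535 -0.2408]
 [-0.5838 -1.3753]
 [-1.482  -0.5143]]
handle [0.4539 0.0991 0.1   ]
tray [0.5442 0.1139 0.07  ]
pivot [0.6602 0.0112 0.137 ]
1.9 [0.6752 0.0136 0.1815] [[301.4578 204.6756]] [[323.2991 190.4093]]
2.1 [0.6836 0.015  0.1776] [[300.7914 202.1382]] [[324.2204 190.3987]]
2.3 [0.6911 0.0162 0.172 ] [[300.2253 200.1192]] [[325.0201 190.9843]]
```

```bash
cat > chain.py <<'E'
import numpy as np
def chain(p,h,wps):
    """p start TCP, h heading of tool y (deg), tool down; wps [(x,y,z,heading)] one call each -> tool-frame az, shift cm"""
    p=np.array(p,float)
    for w in wps:
        a=np.radians(h); y=np.array([np.cos(a),np.sin(a),0]); z=np.array([0,0,-1.]); x=np.cross(y,z)
        d=(np.array(w[:3])-p)*100; print("az %.1f  shift"%(h-w[3]),np.round([d@x,d@y,d@z],2)); p=np.array(w[:3]);h=w[3]
E
python3 -c "
from chain import *
s=np.array([.1322,.5338,.2313]);e=np.array([.517,-.254,.16])
W=[(*(s+(e-s)*k/4),76.1-62.1*min(k,2)/2) for k in (1,2,3,4)]
chain(s,76.1,W)"
```

```text
az 31.0  shift [-14.07 -16.81   1.78]
az 31.1  shift [-20.72  -7.14   1.78]
az 0.0  shift [-21.44   4.57   1.78]
az 0.0  shift [-21.44   4.57   1.78]
```

>>> move_arm(
  plan=[
    [0,0,6.2,-2.8,-3.4,0,0.41],
    [0,0,12.4,-5.6,-6.7,0,0.41],
    [0,0,18.6,-8.4,-10.1,0,0.41],
    [0,0,24.8,-11.2,-13.4,0,0.41],
    [0,0,31,-14.1,-16.8,0,0.41],
  ],
)

```text
time_s: 2.35
position: [0.229, 0.3354, 0.2314]
tool_rot: [[-0.706, 0.709, 0.001], [0.709, 0.706, 0.0], [-0.0, 0.001, -1.0]]
ft_force: [0.8, 0.7, 0.2]
grip_width: 0.0605
gripper_force: 0.0
```

>>> move_arm(
  plan=[
    [0,0,6.2,-4.1,-1.4,0,0.41],
    [0,0,12.4,-8.3,-2.9,0,0.41],
    [0,0,18.6,-12.4,-4.3,0,0.41],
    [0,0,24.8,-16.6,-5.7,0,0.41],
    [0,0,31.1,-20.7,-7.1,0,0.41],
  ],
)

```text
time_s: 2.85
position: [0.3256, 0.1388, 0.2316]
tool_rot: [[-0.237, 0.971, 0.001], [0.971, 0.237, 0.0], [-0.0, 0.001, -1.0]]
ft_force: [-0.0, 1.2, 0.1]
grip_width: 0.0602
gripper_force: 0.0
```

>>> move_arm(
  plan=[
    [0,0,0,-4.3,0.9,0,0.41],
    [0,0,0,-8.6,1.8,0,0.41],
    [0,0,0,-12.8,2.7,0,0.41],
    [0,0,0,-17.1,3.6,0,0.41],
    [0,0,0,-21.4,4.6,0,0.41],
  ],
)

```text
time_s: 3.35
position: [0.422, -0.058, 0.2315]
tool_rot: [[-0.241, 0.97, 0.001], [0.97, 0.241, -0.0], [-0.0, 0.001, -1.0]]
ft_force: [0.6, 0.7, 0.2]
grip_width: 0.06
gripper_force: 0.0
```

>>> move_arm(
  plan=[
    [0,0,0,-4.3,0.9,1,0.41],
    [0,0,0,-8.6,1.8,3,0.41],
    [0,0,0,-13.8,2.9,5,0.41],
    [0,0,0,-18.1,3.8,6,0.41],
    [0,0,0,-21.4,4.6,7,0.41],
  ],
)

```text
time_s: 3.85
position: [0.5185, -0.2553, 0.1602]
tool_rot: [[-0.241, 0.971, -0.0], [0.971, 0.241, 0.0], [0.0, -0.0, -1.0]]
ft_force: [0.4, -0.0, -0.0]
grip_width: 0.0601
gripper_force: 0.0
```

>>> move_arm(
  plan=[
    [0,0,0,0,-0.1,3.5,0.41],
    [0,0,0,0,-0.1,7.5,0.41],
    [0,0,0,0,-0.1,11,0.41],
    [0,0,0,0,-0.1,13.5,0.41],
    [0,0,0,0,-0.1,15.4,0.41],
  ],
)

```text
time_s: 4.35
position: [0.5165, -0.2526, 0.0055]
tool_rot: [[-0.242, 0.97, -0.002], [0.97, 0.242, 0.001], [0.002, -0.001, -1.0]]
ft_force: [0.1, 0.1, -0.5]
grip_width: 0.06
gripper_force: 0.0
```

>>> move_arm(
  plan=[
    [0,0,0,0,0,0,-0.2],
    [0,0,0,0,0,0,-0.5],
    [0,0,0,0,0,0,-1],
    [0,0,0,0,0,0,-1],
    [0,0,0,0,0,0,-1],
  ],
  squeeze=40,
)

```text
time_s: 4.85
position: [0.5173, -0.2531, 0.0083]
tool_rot: [[-0.242, 0.97, 0.001], [0.97, 0.242, -0.001], [-0.001, 0.001, -1.0]]
ft_force: [-0.3, 0.1, 4.4]
grip_width: 0.0275
gripper_force: 40.0
```

>>> move_arm(
  plan=[
    [0,0,0,0,0,0,-1],
    [0,0,0,0,0,-0.5,-1],
    [0,0,0,0,0,-2,-1],
    [0,0,0,0,0,-4,-1],
    [0,0,0,0,0,-6,-1],
  ],
)

```text
time_s: 5.35
position: [0.5167, -0.2527, 0.0681]
tool_rot: [[-0.242, 0.97, -0.001], [0.97, 0.242, 0.0], [0.001, -0.0, -1.0]]
ft_force: [-0.3, 0.1, -0.7]
grip_width: 0.0277
gripper_force: 39.5
```

Run:
```python
from h import *
np.set_printoptions(precision=4,suppress=True)
S=env.get_image("scene");T=env.get_image("top");o=env.observe();print(o["position"],o["grip_width"],o["gripper_force"],o["ft_force"])
for n in ["driver_tip","driver_butt","driver_handle"]:
    r=[env.tip_of(n,p)[:1] for p in(S,T)]
    print(n,[(np.round(x[0]["pixel"],1),round(x[0]["conf"],2)) if x else None for x in r], tri([S,T],[x[0]["pixel"] for x in r]) if all(r) else "")
a=cv2.cvtColor(T["color"],cv2.COLOR_RGB2BGR)[220:310,360:490];b=cv2.cvtColor(S["color"],cv2.COLOR_RGB2BGR)[240:330,340:470]
cv2.imwrite("pics/g1.png",cv2.resize(np.vstack([a,b]),None,fx=3.3,fy=3.3,interpolation=2))
```

```text
[ 0.5179 -0.2535  0.0698] 0.02740678712771551 39.47588860988617 [ 0.5402  0.0157 -0.0358]
driver_tip [(array([433.4, 281.7]), 0.54), (array([448.6, 248.8]), 0.54)] [ 0.5504 -0.3952  0.0659]
driver_butt [(array([365.5, 270.5]), 0.75), None] 
driver_handle [(array([378.9, 271. ]), 0.77), (array([302.4, 214.5]), 0.61)] [ 0.7835 -0.0585 -0.1634]
```

View pics/g1.png

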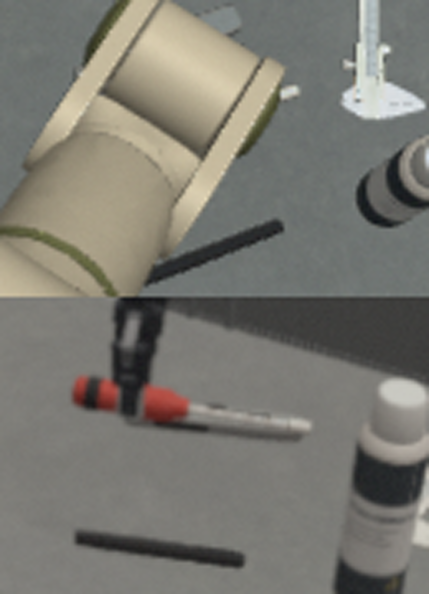

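The picture shows the driver held level by its handle at about (130,400) in the lower half, with the neighbours unmoved. Carry on.

```bash
python3 -c "
from chain import *
chain([.5179,-.2535,.0698],14,[(.518,-.2,.19,14),(.528,-.0,.2,9.25),(.537,.1583,.2,9.25)])"
```

```text
az 0.0  shift [  5.19   1.3  -12.02]
az 4.8  shift [19.16  5.81 -1.  ]
az 0.0  shift [15.48  3.43  0.  ]
```

>>> move_arm(
  plan=[
    [0,0,0,0,0,-3,-1],
    [0,0,0,0.5,0.1,-6.5,-1],
    [0,0,0,1.5,0.4,-9.5,-1],
    [0,0,0,3,0.8,-11.5,-1],
    [0,0,0,5.2,1.3,-12,-1],
  ],
)

```text
time_s: 6.25
position: [0.5176, -0.1997, 0.1891]
tool_rot: [[-0.241, 0.971, 0.003], [0.971, 0.241, -0.002], [-0.003, 0.002, -1.0]]
ft_force: [0.6, -0.7, -2.2]
grip_width: 0.0276
gripper_force: 39.7
```

>>> move_arm(
  plan=[
    [0,0,1,3.5,1.1,-0.2,-1],
    [0,0,2,7.4,2.2,-0.4,-1],
    [0,0,3,11.3,3.4,-0.6,-1],
    [0,0,4,15.2,4.6,-0.8,-1],
    [0,0,4.8,19.2,5.8,-1,-1],
  ],
)

```text
time_s: 6.75
position: [0.5266, 0.0026, 0.1968]
tool_rot: [[-0.159, 0.987, -0.001], [0.987, 0.159, 0.0], [0.0, -0.001, -1.0]]
ft_force: [0.6, 0.1, -0.1]
grip_width: 0.0277
gripper_force: 39.6
```

>>> move_arm(
  plan=[
    [0,0,0,4,0.9,0,-1],
    [0,0,0,8,1.8,0,-1],
    [0,0,0,11.5,2.6,0,-1],
    [0,0,0,14.3,3.2,0,-1],
    [0,0,0,15.5,3.4,0,-1],
  ],
)

```text
time_s: 7.25
position: [0.5353, 0.1617, 0.1966]
tool_rot: [[-0.162, 0.987, -0.001], [0.987, 0.162, 0.0], [0.0, -0.001, -1.0]]
ft_force: [-0.8, -0.5, -0.7]
grip_width: 0.0277
gripper_force: 39.6
```

Run:
```python
from h import *
np.set_printoptions(precision=4,suppress=True)
S=env.get_image("scene");T=env.get_image("top");o=env.observe();print(o["position"],o["tool_rot"],o["grip_width"],o["ft_force"])
for n in ["driver_tip","driver_butt"]:
    r=[env.tip_of(n,p)[:1] for p in(S,T)]
    print(n,[(np.round(x[0]["pixel"],1),round(x[0]["conf"],2)) if x else None for x in r], tri([S,T],[x[0]["pixel"] for x in r]) if all(r) else "")
b=cv2.cvtColor(S["color"],cv2.COLOR_RGB2BGR)[140:270,205:365]
cv2.imwrite("pics/g2.png",cv2.resize(b,None,fx=4,fy=4,interpolation=2))
```

```text
[0.5353 0.1605 0.1967] [[-0.1617  0.9868 -0.0011]
 [ 0.9868  0.1617 -0.0001]
 [ 0.     -0.0011 -1.    ]] 0.02750318078928167 [ 0.325  -0.7951 -0.7567]
driver_tip [(array([303.5, 200.3]), 0.67), (array([302.2, 245.6]), 0.66)] [0.5597 0.0172 0.1978]
driver_butt [(array([243.9, 189.7]), 0.78), (array([227. , 262.8]), 0.57)] [0.5309 0.2133 0.1945]
```

View pics/g2.png

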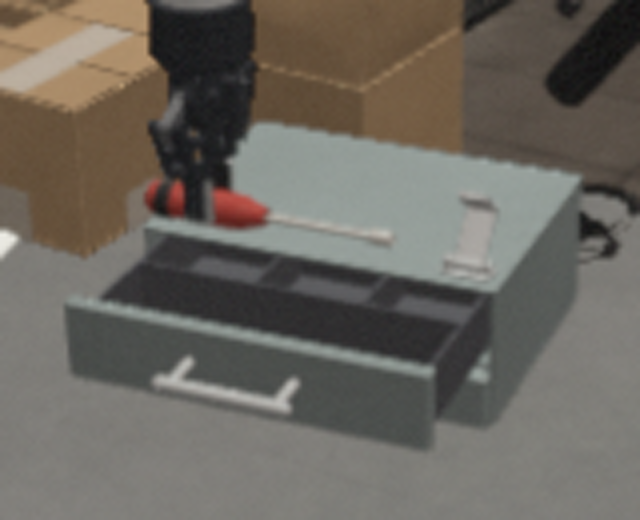

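>>> move_arm(
  plan=[
    [0,0,0,0,0.1,2.5,-1],
    [0,0,0,0,0.1,5.5,-1],
    [0,0,0,0,0.1,8.2,-1],
    [0,0,0,0,0.1,10.2,-1],
    [0,0,0,0,0.1,11.2,-1],
  ],
)

```text
time_s: 8.05
position: [0.5361, 0.1585, 0.0839]
tool_rot: [[-0.158, 0.987, -0.003], [0.987, 0.158, -0.0], [0.0, -0.003, -1.0]]
ft_force: [-7.9, -0.2, 76.7]
grip_width: 0.0275
gripper_force: 43.0
```

>>> move_arm(
  plan=[
    [0,0,0,0,0,0.2,-1],
    [0,0,0,0,0,0.3,-1],
    [0,0,0,0,0,0.4,-1],
    [0,0,0,0,0,0.5,-1],
    [0,0,0,0,0,0.6,-1],
  ],
)

```text
time_s: 8.55
position: [0.5396, 0.159, 0.0844]
tool_rot: [[-0.159, 0.987, 0.01], [0.987, 0.159, 0.0], [-0.001, 0.009, -1.0]]
ft_force: [-1.9, -0.0, 38.8]
grip_width: 0.0272
gripper_force: 44.4
```

>>> move_arm(
  plan=[
    [0,0,0,0,0,-0.4,-1],
    [0,0,0,0,0,-0.7,-1],
  ],
)

```text
time_s: 8.75
position: [0.5372, 0.1591, 0.0874]
tool_rot: [[-0.159, 0.987, 0.002], [0.987, 0.159, 0.0], [-0.0, 0.002, -1.0]]
ft_force: [-0.6, 0.9, -1.6]
grip_width: 0.0278
gripper_force: 40.3
```

Run:
```python
from h import *
np.set_printoptions(precision=4,suppress=True)
S=env.get_image("scene");T=env.get_image("top");o=env.observe();print(o["position"],o["grip_width"],o["ft_force"],o["wrist_torque"])
for n in ["driver_tip","driver_butt","drawer_handle","hasp_pivot"]:
    r=[env.tip_of(n,p)[:1] for p in(S,T)]
    print(n,[(np.round(x[0]["pixel"],1),round(x[0]["conf"],2)) if x else None for x in r], tri([S,T],[x[0]["pixel"] for x in r]) if all(r) else "")
b=cv2.cvtColor(S["color"],cv2.COLOR_RGB2BGR)[170:270,215:335];a=cv2.cvtColor(T["color"],cv2.COLOR_RGB2BGR)[200:300,205:325]
cv2.imwrite("pics/g3.png",cv2.resize(np.hstack([a,b]),None,fx=3.3,fy=3.3,interpolation=2))
```

```text
[0.5369 0.1593 0.0868] 0.027709194039351702 [ 0.4588  1.3932 -0.4227] [-0.0417 -0.0228 -0.0102]
driver_tip [None, (array([303.6, 251.9]), 0.48)] 
driver_butt [None, None] 
drawer_handle [None, (array([273.3, 291.8]), 0.77)] 
hasp_pivot [(array([324.6, 209.6]), 0.59), (array([302.5, 212.1]), 0.84)] [0.6747 0.0105 0.1154]
```

View pics/g3.png

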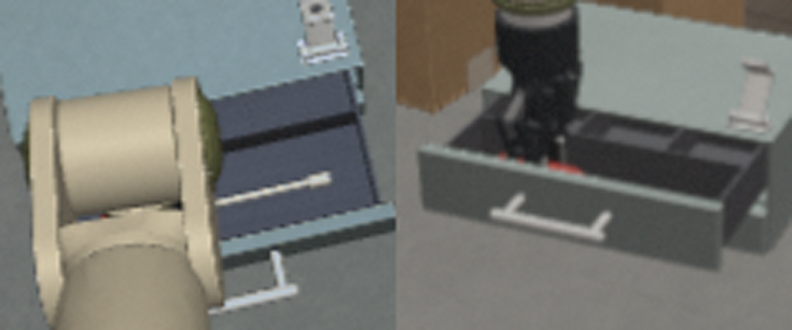

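The driver lies inside the compartment, just resting on its floor (shank visible at (270,190) in the left half). Lower a touch and let go, only part open.

>>> move_arm(
  plan=[
    [0,0,0,0,0,0.1,-1],
    [0,0,0,0,0,0.2,-1],
    [0,0,0,0,0,0.2,-0.2],
    [0,0,0,0,0,0.2,0],
    [0,0,0,0,0,0.2,0],
  ],
)

```text
time_s: 9.75
position: [0.537, 0.1597, 0.0846]
tool_rot: [[-0.16, 0.987, 0.001], [0.987, 0.16, 0.0], [-0.0, 0.001, -1.0]]
ft_force: [2.1, 0.3, 3.5]
grip_width: 0.0428
gripper_force: 2.2
```

>>> move_arm(
  plan=[
    [0,0,0,0,0,0,0],
    [0,0,0,0,0,-0.5,0],
    [0,0,0,0,0,-2,0],
    [0,0,0,0,0,-4.5,0],
    [0,0,0,0,0,-8,0],
  ],
)

```text
time_s: 10.25
position: [0.5354, 0.1596, 0.1638]
tool_rot: [[-0.16, 0.987, -0.005], [0.987, 0.16, -0.0], [0.0, -0.005, -1.0]]
ft_force: [-0.1, 0.1, 1.5]
grip_width: 0.0424
gripper_force: 0.0
```

>>> move_arm(
  plan=[
    [0,0,0,0,-4,-3,-1],
    [0,0,0,0,-8,-4,-1],
    [0,0,0,0,-12,-4,-1],
    [0,0,0,0,-16,-4,-1],
    [0,0,0,0,-20,-4,-1],
  ],
)

```text
time_s: 10.75
position: [0.3371, 0.1276, 0.2041]
tool_rot: [[-0.16, 0.987, -0.001], [0.987, 0.16, -0.0], [0.0, -0.001, -1.0]]
ft_force: [0.3, 0.5, 0.4]
grip_width: 0.0002
gripper_force: 0.0
```

Run:
```python
from h import *
np.set_printoptions(precision=4,suppress=True)
S=env.get_image("scene");T=env.get_image("top");o=env.observe();print(o["position"],o["grip_width"],o["ft_force"],o["q"])
for n in ["driver_tip","driver_butt","drawer_handle","hasp_pivot","hasp_corner"]:
    r=[env.tip_of(n,p)[:1] for p in(S,T)]
    print(n,[(np.round(x[0]["pixel"],1),round(x[0]["conf"],2)) if x else None for x in r], tri([S,T],[x[0]["pixel"] for x in r]) if all(r) else "")
b=cv2.cvtColor(S["color"],cv2.COLOR_RGB2BGR)[150:270,215:335];a=cv2.cvtColor(T["color"],cv2.COLOR_RGB2BGR)[180:300,205:325]
cv2.imwrite("pics/g4.png",cv2.resize(np.hstack([a,b]),None,fx=3.3,fy=3.3,interpolation=2))
```

```text
[0.3346 0.1276 0.2041] 0.00017947225920070606 [-0.0059 -0.0028 -0.9475] [  1.7214   3.831  103.797   -0.0045  72.5421  -7.4871]
driver_tip [None, (array([302.3, 259.3]), 0.97)] 
driver_butt [None, (array([238.6, 271.2]), 0.9)] 
drawer_handle [(array([258.7, 240.8]), 0.66), (array([275.6, 295.3]), 0.85)] [0.4483 0.101  0.0938]
hasp_pivot [(array([326.7, 208.7]), 0.59), (array([304.3, 215.5]), 0.7)] [0.6643 0.0025 0.1249]
hasp_corner [(array([322.8, 190.4]), 0.5), (array([300.5, 197.4]), 0.44)] [0.6952 0.0198 0.1725]
```

View pics/g4.png

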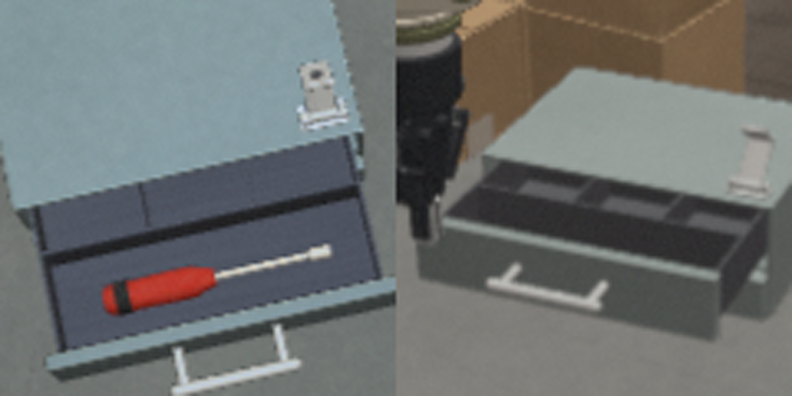

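The driver lies flat in the front compartment, (110,295) to (325,250) in the left half, with the gripper clear. Now the drawer: lower the closed fingers in front of the handle bar.

>>> move_arm(
  plan=[
    [0,0,0,-2,0,3,-1],
    [0,0,0,-4,1,6.5,-1],
    [0,0,0,-4.7,2,9.5,-1],
    [0,0,0,-4.7,4,11.2,-1],
    [0,0,0,-4.7,6,11.6,-1],
  ],
)

```text
time_s: 11.85
position: [0.4059, 0.0907, 0.0864]
tool_rot: [[-0.159, 0.987, -0.004], [0.987, 0.159, 0.0], [0.001, -0.004, -1.0]]
ft_force: [-0.3, 0.1, 0.0]
grip_width: 0.0001
gripper_force: 0.0
```

>>> move_arm(
  plan=[
    [0,0,0,0,1,0,-1],
    [0,0,0,0,1.8,0,-1],
    [0,0,0,0,2.6,0,-1],
    [0,0,0,0,3.2,0,-1],
    [0,0,0,0,3.8,0,-1],
  ],
)

```text
time_s: 12.35
position: [0.4434, 0.0971, 0.0886]
tool_rot: [[-0.16, 0.987, -0.0], [0.987, 0.16, -0.0], [-0.0, -0.0, -1.0]]
ft_force: [-1.9, -0.5, 0.3]
grip_width: 0.0001
gripper_force: 0.9
```

>>> move_arm(
  plan=[
    [0,0,0,0,0.8,0,-1],
    [0,0,0,0,1.6,0,-1],
    [0,0,0,0,2.4,0,-1],
    [0,0,0,0,3.2,0,-1],
    [0,0,0,0,4,0,-1],
  ],
)

```text
time_s: 12.85
position: [0.4836, 0.1035, 0.0883]
tool_rot: [[-0.16, 0.987, -0.0], [0.987, 0.16, -0.0], [-0.0, -0.0, -1.0]]
ft_force: [-1.6, -0.8, 1.8]
grip_width: -0.0001
gripper_force: 0.9
```

>>> move_arm(
  plan=[
    [0,0,0,0,0.8,0,-1],
    [0,0,0,0,1.6,0,-1],
    [0,0,0,0,2.4,0,-1],
    [0,0,0,0,3.2,0,-1],
    [0,0,0,0,3.8,0,-1],
  ],
)

```text
time_s: 13.35
position: [0.5212, 0.1095, 0.0883]
tool_rot: [[-0.16, 0.987, 0.0], [0.987, 0.16, -0.0], [-0.0, 0.0, -1.0]]
ft_force: [-2.3, -0.2, 1.8]
grip_width: 0.0001
gripper_force: 0.9
```

```bash
cat > q.py <<'E'
from h import *
np.set_printoptions(precision=4,suppress=True)
T=env.get_image("top");S=env.get_image("scene");o=env.observe()
P=np.array([.7297,.1441]);c,s=np.cos(.1615),np.sin(.1615);R=np.array([[c,s],[-s,c]])
loc=lambda X:R@(np.array(X[:2])-P)
print(o["time_s"],"tcp local",loc(o["position"]),o["position"][2],o["ft_force"])
for n in ["driver_tip","driver_butt","drawer_handle","hasp_pivot","hasp_corner"]:
    for p,k,z in((T,"T",.1),(S,"S",.1)):
        r=env.tip_of(n,p)
        if r: print(n,k,np.round(r[0]["pixel"],1),round(r[0]["conf"],2),loc(onz(p,r[0]["pixel"],z if "drawer" in n else .0845 if "driver" in n else .137)))
E
python3 q.py
```

```text
13.45 tcp local [-0.2112 -0.0006] 0.088212698901102 [-0.4513 -0.8564  0.1499]
driver_tip T [297.4 225.6] 0.59 [-0.1036 -0.0988]
driver_butt T [226.1 239.8] 0.56 [-0.0976  0.1065]
drawer_handle S [271.9 225.4] 0.95 [-0.1991 -0.0016]
hasp_pivot T [304.7 211.1] 0.61 [-0.0816 -0.1264]
hasp_pivot S [324.7 208.2] 0.58 [-0.1032 -0.1355]
hasp_corner T [300.1 199.1] 0.73 [-0.045  -0.1217]
hasp_corner S [324.  188.1] 0.71 [ 0.0266 -0.0867]
```

>>> move_arm(
  plan=[
    [0,0,0,0,0.6,0,-1],
    [0,0,0,0,1.2,0,-1],
    [0,0,0,0,1.7,0,-1],
    [0,0,0,0,2.1,0,-1],
    [0,0,0,0,2.4,0,-1],
  ],
)

```text
time_s: 14.45
position: [0.5446, 0.1134, 0.0883]
tool_rot: [[-0.16, 0.987, -0.0], [0.987, 0.16, 0.0], [0.0, -0.0, -1.0]]
ft_force: [-1.2, 1.0, 0.2]
grip_width: 0.0
gripper_force: 0.8
```

>>> move_arm(
  plan=[
    [0,0,0,0,0.2,0,-1],
    [0,0,0,0,0.4,0,-1],
    [0,0,0,0,0.6,0,-1],
    [0,0,0,0,0.8,0,-1],
    [0,0,0,0,1,0,-1],
  ],
)

```text
time_s: 14.95
position: [0.5541, 0.1149, 0.0883]
tool_rot: [[-0.16, 0.987, -0.0], [0.987, 0.16, 0.0], [0.0, -0.0, -1.0]]
ft_force: [-2.1, 0.4, -0.6]
grip_width: 0.0001
gripper_force: 0.8
```

>>> move_arm(
  plan=[
    [0,0,0,0,0.1,0,-1],
    [0,0,0,0,0.2,0,-1],
    [0,0,0,0,0.3,0,-1],
    [0,0,0,0,0.4,0,-1],
  ],
)

```text
time_s: 15.35
position: [0.5559, 0.1152, 0.0881]
tool_rot: [[-0.16, 0.987, -0.006], [0.987, 0.16, -0.001], [-0.0, -0.006, -1.0]]
ft_force: [-13.8, -3.3, 7.0]
grip_width: 0.0003
gripper_force: 7.3
```

The stop is reached gently (about 14 N). Back off, look, then go above and behind the hasp.

>>> move_arm(
  plan=[
    [0,0,0,0,-1,0,-1],
    [0,0,0,0,-4,0,-1],
    [0,0,0,0,-5,-4,-1],
    [0,0,0,0,-5,-8.5,-1],
    [0,0,0,0,-5,-13,-1],
  ],
)

```text
time_s: 15.85
position: [0.5082, 0.1074, 0.2202]
tool_rot: [[-0.16, 0.987, 0.001], [0.987, 0.16, -0.0], [-0.0, 0.001, -1.0]]
ft_force: [1.4, -0.0, 0.7]
grip_width: -0.0001
gripper_force: 0.0
```

```bash
python3 q.py
```

```text
15.95 tcp local [-0.2218 -0.001 ] 0.22432062925991939 [ 0.3376 -0.2027  0.3535]
driver_butt T [160.7 304.9] 0.52 [-0.2372  0.3189]
driver_butt S [386.4 313.8] 0.72 [-0.4611 -0.4223]
drawer_handle S [278.1 219.8] 0.94 [-0.161  -0.0051]
hasp_pivot T [305.1 211.1] 0.85 [-0.0819 -0.1274]
hasp_pivot S [326.6 207.7] 0.64 [-0.098  -0.1398]
hasp_corner T [300.3 200.2] 0.58 [-0.0482 -0.1216]
hasp_corner S [321.9 188.8] 0.74 [ 0.0192 -0.082 ]
```

>>> move_arm(
  plan=[
    [0,0,0,-2,2,-4,-1],
    [0,0,0,-4,6,-5,-1],
    [0,0,0,-6,10,-5,-1],
    [0,0,0,-8,14,-5,-1],
    [0,0,0,-10,17,-5,-1],
  ],
)

```text
time_s: 16.95
position: [0.6942, 0.0354, 0.2673]
tool_rot: [[-0.16, 0.987, -0.001], [0.987, 0.16, 0.0], [0.0, -0.001, -1.0]]
ft_force: [-0.2, 0.2, 0.5]
grip_width: 0.0003
gripper_force: 0.0
```

>>> move_arm(
  plan=[
    [0,0,0,-1,1.5,0,-1],
    [0,0,0,-1.9,2.4,0,-1],
    [0,0,0,-1.9,2.4,0,-1],
  ],
)

```text
time_s: 17.25
position: [0.72, 0.0199, 0.2665]
tool_rot: [[-0.158, 0.987, -0.002], [0.987, 0.158, 0.0], [0.0, -0.002, -1.0]]
ft_force: [0.4, 0.3, -0.2]
grip_width: 0.0003
gripper_force: 0.0
```

```bash
python3 q.py
```

```text
17.35 tcp local [-0.0304 -0.1196] 0.2677961563183043 [0.1789 0.3428 0.4146]
driver_tip T [479.3 280.5] 0.53 [-0.3735 -0.5559]
driver_tip S [324.3 208.3] 0.6 [-0.0122 -0.1025]
driver_butt S [277.9 220.8] 0.68 [-0.1421  0.0044]
drawer_handle T [266.9 251. ] 0.79 [-0.1593  0.0005]
drawer_handle S [274.8 220.4] 0.71 [-0.1681  0.0028]
hasp_pivot T [304.2 213.7] 0.59 [-0.0886 -0.1234]
hasp_pivot S [325.9 206.9] 0.78 [-0.0939 -0.1361]
hasp_corner S [320.9 188.5] 0.72 [ 0.0201 -0.0782]
```

The drawer reads shut (handle at -159 mm). Descend behind the strap and sweep it forward.

>>> move_arm(
  plan=[
    [0,0,0,-0.2,0.5,2,-1],
    [0,0,0,-0.2,0.5,5,-1],
    [0,0,0,-0.2,0.5,8,-1],
    [0,0,0,-0.2,0.5,10.5,-1],
    [0,0,0,-0.2,0.5,11.5,-1],
  ],
)

```text
time_s: 18.35
position: [0.7234, 0.0199, 0.1505]
tool_rot: [[-0.16, 0.987, -0.004], [0.987, 0.16, 0.001], [0.001, -0.004, -1.0]]
ft_force: [-0.3, -0.3, -0.5]
grip_width: -0.0001
gripper_force: 0.0
```

>>> move_arm(
  plan=[
    [0,0,0,0,-0.6,0,-1],
    [0,0,0,0,-1.2,0,-1],
    [0,0,0,0,-1.8,0,-1],
    [0,0,0,0,-2.4,0,-1],
    [0,0,0,0,-3,0,-1],
  ],
)

```text
time_s: 18.85
position: [0.6943, 0.015, 0.1542]
tool_rot: [[-0.16, 0.987, 0.001], [0.987, 0.16, -0.0], [-0.0, 0.001, -1.0]]
ft_force: [-0.2, -0.6, -0.4]
grip_width: -0.0004
gripper_force: 0.1
```

>>> move_arm(
  plan=[
    [0,0,0,0,-0.6,0,-1],
    [0,0,0,0,-1.2,0,-1],
    [0,0,0,0,-1.8,0,-1],
    [0,0,0,0,-2.4,0,-1],
    [0,0,0,0,-3,0,-1],
  ],
)

```text
time_s: 19.35
position: [0.6646, 0.0102, 0.1533]
tool_rot: [[-0.16, 0.987, -0.0], [0.987, 0.16, -0.0], [0.0, -0.0, -1.0]]
ft_force: [-0.5, -0.7, 0.7]
grip_width: 0.0001
gripper_force: 0.0
```

```bash
python3 q.py
```

```text
19.45 tcp local [-0.0859 -0.1217] 0.153490241121425 [-0.7216 -0.2604 -0.1259]
drawer_handle T [264.5 250.6] 0.88 [-0.1567  0.0068]
drawer_handle S [274.7 219.2] 0.93 [-0.1614  0.0061]
hasp_pivot T [256.4 206.5] 0.65 [-0.0379  0.0008]
hasp_corner S [315.5 202.1] 0.59 [-0.076  -0.0954]
```

>>> move_arm(
  plan=[
    [0,0,0,0,-0.5,-0.5,-1],
    [0,0,0,0,-1,-1,-1],
    [0,0,0,0,-1,-1,-1],
    [0,0,0,0,0,-4,-1],
    [0,0,0,0,0,-7,-1],
  ],
)

```text
time_s: 20.45
position: [0.6653, 0.0104, 0.2236]
tool_rot: [[-0.16, 0.987, -0.001], [0.987, 0.16, 0.0], [0.001, -0.001, -1.0]]
ft_force: [-0.5, 0.0, 0.3]
grip_width: 0.0002
gripper_force: 0.0
```

>>> move_arm(
  plan=[
    [0,0,0,3,-2,-3,-1],
    [0,0,0,6,-5,-3,-1],
    [0,0,0,9,-9,-3,-1],
    [0,0,0,12,-13,-3,-1],
    [0,0,0,15,-17,-3,-1],
  ],
)

```text
time_s: 20.95
position: [0.4714, 0.1319, 0.2535]
tool_rot: [[-0.159, 0.987, 0.001], [0.987, 0.159, 0.0], [0.0, 0.001, -1.0]]
ft_force: [0.4, -0.6, 0.8]
grip_width: 0.0001
gripper_force: 0.0
```

>>> move_arm(
  plan=[
    [0,0,0,3,-3,0,-1],
    [0,0,0,6,-6,0,-1],
    [0,0,0,9,-9,0,-1],
    [0,0,0,9,-9,0,-1],
  ],
)

```text
time_s: 21.35
position: [0.3666, 0.2075, 0.254]
tool_rot: [[-0.163, 0.987, 0.0], [0.987, 0.163, 0.001], [0.001, 0.0, -1.0]]
ft_force: [0.4, -0.6, -0.2]
grip_width: 0.0001
gripper_force: 0.0
```

```bash
cat >> q.py <<'E'
b=cv2.cvtColor(S["color"],cv2.COLOR_RGB2BGR)[160:260,225:365];a=cv2.cvtColor(T["color"],cv2.COLOR_RGB2BGR)[180:280,205:325]
W=lambda X:np.append(P+R.T@np.array(X[:2]),X[2])
for n,X in dict(corner0=[-.137,-.12,.137],lip0=[-.137,-.12,.107]).items(): print(n,proj(T,W(X)),proj(S,W(X)))
cv2.imwrite("pics/g5.png",cv2.resize(np.hstack([a,b]),None,fx=3,fy=3,interpolation=2))
E
python3 q.py
```

```text
21.45 tcp local [-0.3452  0.119 ] 0.25382767011634855 [ 0.1797 -0.1097  0.2258]
driver_tip S [323.7 208.3] 0.48 [-0.0129 -0.1007]
drawer_handle T [267.9 248.8] 0.62 [-0.1539 -0.0036]
drawer_handle S [275.5 218.5] 0.82 [-0.1565  0.0056]
hasp_pivot T [304.6 215.1] 0.83 [-0.0927 -0.1235]
hasp_pivot S [323.7 209.2] 0.94 [-0.1103 -0.1348]
hasp_corner T [305.7 227.4] 0.77 [-0.1276 -0.1186]
hasp_corner S [314.2 212. ] 0.45 [-0.1374 -0.1142]
corner0 [[306.9764 230.5318]] [[316.0453 212.2771]]
lip0 [[307.1774 233.1601]] [[315.96   220.9575]]
```

View pics/g5.png

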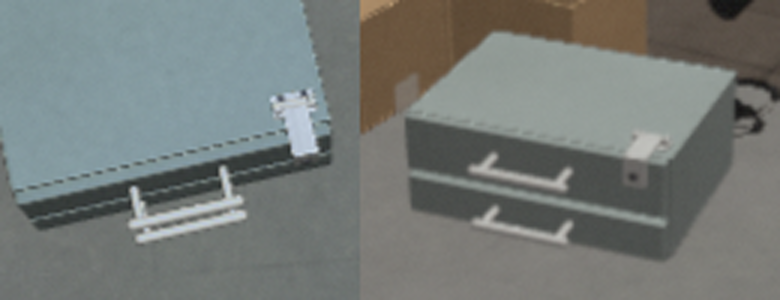

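The picture shows the drawer flush with the casing (bar at (520,175)) and the hasp lying down with its lip before the panel at (637,165). The robot is clear, so I hand the job in.

```bash
python3 -c "
from rig import env
print(env.close_job())"
```

```text
the job is handed in; nothing more can be done
None
```

The nut driver lies flat in the front compartment, the drawer was pushed fully shut gently, and the hasp is down over its front; the job is handed in at about 21.5 s, with one 77 N wrist-force peak (limit 120 N) while setting the driver down.

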